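Set the mirror and bring the hairpin jar to the front

ROBOT

A 6-joint arm with a two-finger parallel gripper is mounted at the origin on the work surface. World frame = base frame: x ahead of the robot, y to its left, z up, the work surface at z = 0. Lengths are in m, angles in rad, forces in N, time in s.
With the tool pointing down it reaches from about 0.25 to 0.775 m from the base axis. Payload 4 kg.
Tool frame: the origin (TCP) lies at the very end of the fingers, on their centre line; the grasp point (between the pads) lies 19 mm behind it; z points along the fingers, x is the direction in which the jaws open and shut, and the axes are right-handed (so a half turn about z gives the same grasp; the last joint's range is limited). The gripper opens to 85 mm and grips with 20 to 120 N. Pads are 22 mm wide; open, the fingers measure 114 mm over their backs; the gripper's body (76 mm by 85 mm) begins 54 mm behind the grasp point. The pads swing forward as they close: fully open they stand 13 mm farther back than shut.
Start: joints at [1.056, 0.087, 1.371, -0, 1.684, -0.103], TCP at [0.22, 0.504, 0.231] pointing down, gripper open.
Joint ranges: [-3.1, 3.1], [-0.76, 2.03], [0.27, 2.55], [-1.08, 4.22], [0.17, 2.65], [-2.57, 2.57]. Speed limits (rad/s): [2.79, 2.79, 3.14, 3.14, 3.14, 3.14].

INTERFACE

Orientations are given as [roll, pitch, yaw] about the fixed x, y, z axes, in that order (R = Rz(yaw) Ry(pitch) Rx(roll)).
In Python, from bench import ctrl, viewer gives the robot as it stands.
- The arm moves only by the tool move_arm, never from a script. Its argument "targets" is one flat list of numbers, 6 for each row, row after row: the shift along the tool's x, y, z in mm, then the turn, a rotation vector about the tool's x, y, z in rad. A call has exactly 10 rows; each row is the pose to reach, as a shift and turn from the pose commanded when the call began, along the tool's axes at that moment; what a row does not reach only later rows make up. A row lasts 1/8 s, in which the tool goes at most 62.5 mm and 10.7 degrees, less where a joint would pass 70% of its speed; a pose out of reach is approached as far as the arm can. A call with a gripper value outside its range is refused whole. "hand" is the closure, from -1 (fully open) to 1 (shut), so that 0 is half open, set as the call begins (left out, the last holds). The fingers move at their own pace and stop on an object; the grip force is fixed at half the most. Time passes only in rows, so rows that repeat a pose let the fingers close, or fill a call up. It gives the time, the measured TCP pose, the force and the opening at its end, in the units of the state.
- ctrl.get_obs(): the state, without advancing time (a new reading comes with each control period).
- viewer.capture(name): name is "scene" or "top" or "wrist"; returns the picture (400x640x3 uint8, red, green, blue); there is no depth.
- viewer.get_calibration(name): a dict with "fx", "fy", "cx", "cy" (pixels), "R" (3x3) and "t" (3): a world point X has camera coordinates R X + t. Camera axes: x right, y down, z forward; pixel columns grow to the right and rows downward; lengths in m; the calibration is good to about 2 mm. A picture is of the moment at which its call begins: read the wrist's pose just before it. get_calibration takes no time and is no camera call; for the wrist camera it gives the pose at the moment of the call.
- ctrl.hand_in(): hands the job in, once; it reports no verdict.
Trained networks look in the newest picture that a camera, given by its name, has taken for a name from the list of things; names that differ only in an ending like _2 or _b are one class to them, and where a whole thing is asked for, a point or a joint stands for the part that bears it (a point fixed in the world has none). Each returns a list of dicts, best first, with "conf" (0 to 1); they miss things now and then, are a little off and sometimes report something else, mostly with a low value. They report only what shows in the picture. A call takes as long as a camera call. They do not tell look-alikes from the thing itself.
- viewer.look_for(camera, label): "point" ([x, y, z] in m, in world coordinates, good to about 4 mm: the middle of the surface that is visible of it).
- viewer.regions_of(camera, label): "pixels" (400x640 bool, what is visible of it).
- viewer.mark_of(camera, label): "point" ([x, y, z] in m, in world coordinates, good to about 4 mm: a listed point, or the origin of a listed thing).
The state is a dict: "clock": time; "q": joint angles; "qvel": joint speeds; "joint_efforts": joint torques, N m; "eef_pos": TCP position; "eef_rot": TCP orientation; "ft_force": force on the tool from outside, world axes, zero at the start; "torque": the same for the moment, N m; "width": opening from 0.0 (shut) to 1.0 (fully open).
Only numpy, scipy, OpenCV 4.12 (cv2) and the standard library are available. Lean on these libraries where they do the work, as an engineer would, in place of code of your own. Each camera call takes 0.05 s, during which the arm holds its last target.

TASK

Get the hair station ready for pinning: first set the small mirror so that it faces squarely towards the robot's edge of the ledge and leans back 20 degrees from upright, and let go of it. Then turn the jar carousel until the pink-lidded hairpin jar stands at the front, over the yellow pointer, and finish with its lid knob still gripped in the fingers so that the turntable stays still. Leave the loose things on the ledge where they are.

Things in the scene. Friction and masses are not known exactly. Their poses are not given: they have to be found in the camera images.
- mirror_base: fixed foot of the mirror: dark steel disc 110 mm across, 12 mm thick, with an 18 mm post; origin at the centre of its underside. It has no yaw of its own (axes as the world's). It and the carousel may stand left or right of each other.
- mirror_hinge (a point): the point 80 mm above the mirror foot's origin where the vertical swivel axis and the horizontal tilt axis cross
- mirror_swivel (a joint): swivel of the mirror about the vertical axis (rad, positive anticlockwise from above, range -1.2 to 1.2); 0 = the reflecting face looks squarely at the robot's edge (-x). Stiff by friction (0.12 N m), stays where it is left.
- mirror_tilt (a joint): tilt of the mirror about the horizontal axis through the hinge (along +y when swivel is 0) (rad, range -0.3 to 1.35); 0 = upright, positive = leaning back, away from the robot (top towards +x at swivel 0); 20 degrees is 0.349. Stiff by friction (0.25 N m), stays where it is left.
- mirror_knob (a point): centre of the black ball knob, 18 mm diameter, 130 mm from the hinge in the mirror's plane, on a 6 mm stalk at the middle of the top edge. The white plate (124 mm wide, 8 mm thick) spans 9 to 99 mm from the hinge. Pinched with a finger on either side along the mirror's width, the ball turns between the pads as the mirror tilts; moving the ball sets both joints.
- carousel_base: fixed black foot of the jar carousel, 180 mm disc, on the table; origin at the centre of its underside, on the turntable's vertical axis; no yaw of its own. A yellow pointer, 16 mm wide, lies on the table and sticks out of it towards the robot (-x), its end 138 mm from the axis: this marks the front.
- turntable (a joint): angle of the round wooden turntable (210 mm across, top 24 mm above the table), rad, positive anticlockwise from above, turns freely with little friction (0.02 N m), more than a full turn either way; at 0 the hairpin jar is at the back (+x of the axis), at pi or -pi it is at the front
- pin_jar_knob (a point): grip point on the hairpin jar's upright pink lid knob (18 mm diameter, 36 mm high), 128 mm above the table, 14 mm below the knob's top, 22 mm above the pink lid (50 mm diameter). The jar is clear acrylic, fixed on the turntable 72 mm from its axis; like jars with white, black and grey lids stand at the other quarter turns. The knob can turn between the pads.
- front_point (a point): where pin_jar_knob must come: straight above the yellow pointer, 72 mm from the turntable's axis towards the robot (-x), 128 mm above the table
- tweezer: the steel tweezer, 90 x 7 x 8 mm, lying flat, loose; leave it alone; origin at the centre of its underside
- compact: the folded brass compact mirror, 72 mm disc, 16 mm high, loose; leave it alone; origin at the centre of its underside
- lotion: the white lotion bottle, 50 mm diameter, 140 mm high, loose; leave it alone; origin at the centre of its underside
- cream: the amber cream jar with black cap, 60 mm diameter, 50 mm high, loose; leave it alone; origin at the centre of its underside
- comb: the black comb, 160 x 34 x 5 mm, lying flat, loose; leave it alone; origin at the centre of its underside
- nail_polish: the small pink nail polish bottle with black cap, 28 mm diameter, 65 mm high, loose; leave it alone; origin at the centre of its underside
Things that resemble listed ones, but are neither listed nor needed, are in the scene too. What is shaped like the carousel_base but purple is not meant.

How it is judged:
On the way, in this order (a step that is already met when the one before it is completed fails the run):
1. the mirror faces squarely front (within 8 degrees) and leans back 20 degrees (within 7), and is let go (value of joint mirror_tilt between 0.2271 and 0.4711 rad and value of joint mirror_swivel between -0.14 and 0.14 rad and contact force between the fingers and mirror_base below 0.1 N), for 0.2 s.
2. the hairpin jar is at the front (within 12 mm), gripped by its lid knob (horizontal distance between pin_jar_knob and front_point below 0.012 m and contact force between the fingers and carousel_base above 2 N and distance between the grasp point and pin_jar_knob below 0.025 m), for 0.3 s.
At the end, for the whole second after the job is handed in: Mirror square to the front (within 8 degrees) and leaning back 20 degrees (within 7); hairpin jar knob within 12 mm of the front point, gripped (over 2 N, grasp point within 25 mm of the knob's grip point); turntable still (below 0.1 rad/s) (all of step 2 and value of joint mirror_tilt between 0.2271 and 0.4711 rad and value of joint mirror_swivel between -0.14 and 0.14 rad and velocity of joint turntable between -0.1 and 0.1 rad/s); the arm keeps its last pose, push and grip.
It fails at once if a loose thing on the ledge is moved by more than 30 mm (distance of any of tweezer, compact, lotion, cream, comb, nail_polish from where it was at the start of the episode above 0.03 m).
It also fails if it takes over 48 s, if anything falls off the work surface, if the arm or the gripper's body presses on something with over 40 N, if the wrist force passes 120 N, or if a joint passes its speed limit or range.

## Working session

There is one attempt and no reset: what is moved stays moved. The work goes in short steps, Python scripts to look and compute and a tool call to move; the robot and the scene stay as the last step left them, time stands still between calls to the robot, and variables do not carry over. Pictures are saved under pics/ and viewed, and the job is handed in when it is done.

Besides the shell and the picture viewer there is one more tool, called after "Emit:" in YAML: its name, and indented under it one key for each argument. move_arm: Moves the arm, as the interface text tells. Its arguments: {"type":"object","properties":{"targets":{"type":"array"},"hand":{"type":"number"}},"required":["targets"]}

```bash
mkdir -p pics; ls; cat > h.py <<'E'
import numpy as np, cv2
from bench import ctrl, viewer
def save(n,im): cv2.imwrite('pics/'+n+'.png',im[:,:,::-1])
def proj(c,X):
    k=viewer.get_calibration(c);p=np.array(k['R'])@np.array(X)+np.array(k['t']);return np.array([k['fx']*p[0]/p[2]+k['cx'],k['fy']*p[1]/p[2]+k['cy']])
def onplane(c,u,v,z):
    k=viewer.get_calibration(c);R=np.array(k['R']);t=np.array(k['t']);C=-R.T@t
    d=R.T@np.array([(u-k['cx'])/k['fx'],(v-k['cy'])/k['fy'],1]);return C+d*(z-C[2])/d[2]
E
python3 - <<'E'
from h import *
o=ctrl.get_obs();print(o)
for c in ['scene','top']:
    save(c+'0',viewer.capture(c))
    for l in ['mirror_base','mirror_hinge','mirror_knob','carousel_base','pin_jar_knob']:
        for r in viewer.mark_of(c,l)[:3]: print(c,l,round(r['conf'],2),np.round(r['point'],4),proj(c,r['point']).round())
E
```

```text
pics
{'clock': 0.0, 'q': array([ 1.05588951e+00,  8.79584911e-02,  1.37228842e+00, -1.22541821e-05,
        1.68357672e+00, -1.03099408e-01]), 'qvel': array([ 8.89059952e-04, -1.63774224e-03,  6.18403618e-04,  9.88536763e-04,
       -1.60980637e-03, -1.71515810e-06]), 'joint_efforts': array([ 2.57040610e-04, -3.51874173e+01, -3.13267279e+01,  8.40375219e-05,
        1.05691896e-02,  9.59781971e-06]), 'eef_pos': array([0.21990594, 0.5035776 , 0.23011987]), 'eef_rot': array([-3.14137516e+00,  2.22038299e-03,  1.15898780e+00]), 'ft_force': array([0.62802468, 0.27538825, 0.11438068]), 'torque': array([0.05329963, 0.02273803, 0.00140627]), 'width': 1.003932833435995}
scene mirror_base 0.71 [ 0.7378 -0.0181  0.0051] [296. 267.]
scene mirror_base 0.6 [ 0.485  -0.2319  0.002 ] [256. 194.]
scene mirror_knob 0.8 [ 0.565  -0.1653  0.1638] [261. 193.]
scene carousel_base 0.96 [ 0.2884 -0.2543 -0.0009] [265. 153.]
scene carousel_base 0.85 [ 0.5251  0.2176 -0.0019] [373. 225.]
scene carousel_base 0.3 [ 7.465e-01  2.327e-01 -5.000e-04] [369. 284.]
scene pin_jar_knob 0.7 [ 0.361  -0.2653  0.1273] [252. 147.]
scene pin_jar_knob 0.66 [0.5602 0.2869 0.1252] [397. 221.]
top mirror_base 0.7 [0.4537 0.2196 0.1291] [257. 238.]
top mirror_base 0.62 [ 0.4844 -0.2334  0.0005] [399. 228.]
top mirror_hinge 0.61 [ 0.4887 -0.2318  0.0863] [402. 225.]
top mirror_hinge 0.53 [ 0.7455  0.0964 -0.0018] [299. 152.]
top mirror_hinge 0.51 [0.5276 0.2152 0.0026] [264. 217.]
top mirror_knob 0.95 [ 0.5593 -0.1662  0.1666] [383. 200.]
top carousel_base 0.97 [ 0.2894 -0.2603  0.0031] [409. 286.]
top carousel_base 0.6 [0.5286 0.2174 0.002 ] [263. 217.]
top pin_jar_knob 0.81 [0.5598 0.2831 0.1315] [237. 204.]
top pin_jar_knob 0.65 [ 0.3567 -0.2665  0.1281] [416. 267.]
```

```bash
python3 - <<'E'
import cv2
for n in ['scene0','top0']:
    a=cv2.imread(f'pics/{n}.png')
    print(a.shape)
    if n=='scene0': a=a[110:330,180:460]
    else: a=a[120:330,200:460]
    cv2.imwrite(f'pics/{n}c.png',cv2.resize(a,None,fx=2.85,fy=2.7,interpolation=cv2.INTER_CUBIC))
E
```

```text
(400, 640, 3)
(400, 640, 3)
```

View pics/scene0.png

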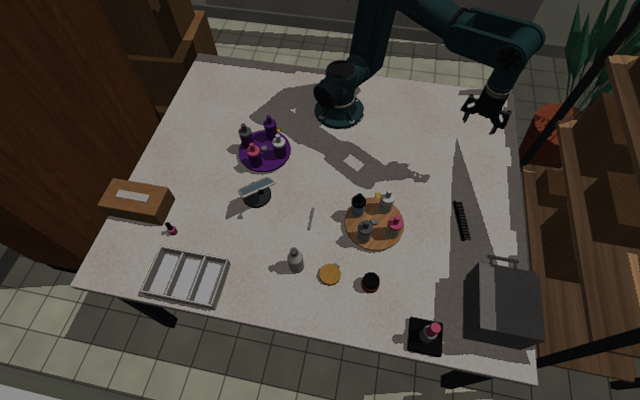

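View pics/top0.png

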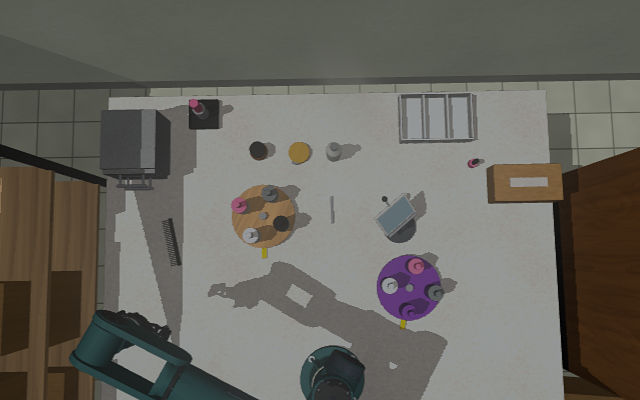

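```bash
sleep 1; ls pics
```

```text
scene0.png
scene0c.png
top0.png
top0c.png
```

View pics/scene0c.png

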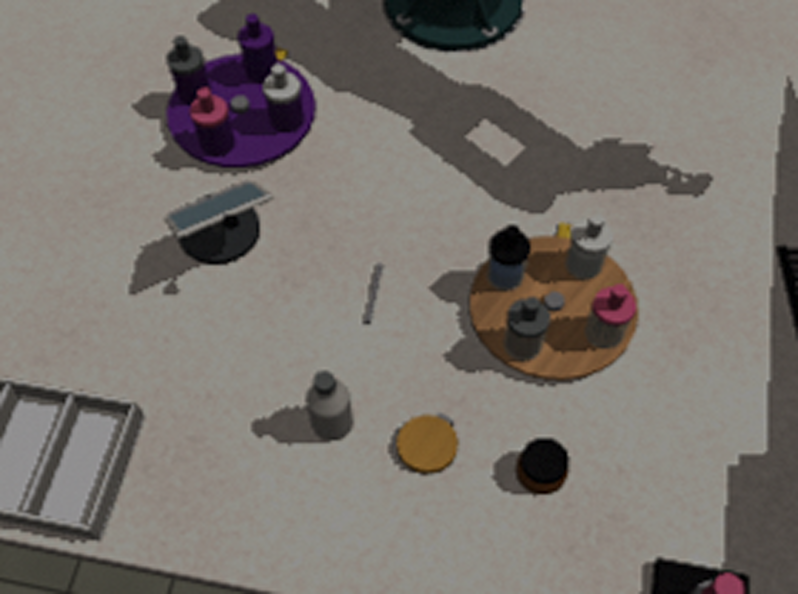

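View pics/top0c.png

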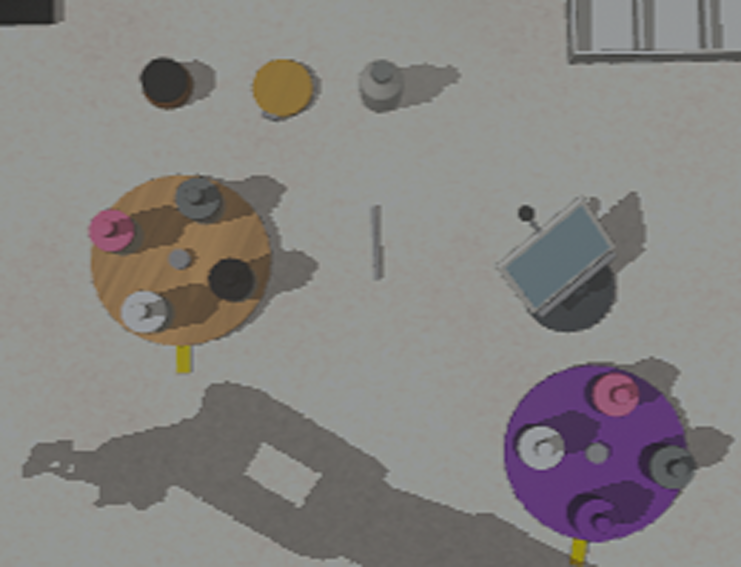

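The wooden carousel at top (263,217) is the one meant. The purple one at (409,286) is the decoy. The mirror is at top (400,225), with its knob at (383,200). I'll write a move helper and get more accurate positions by averaging.

```bash
cat >> h.py <<'E'
from scipy.spatial.transform import Rotation as Ro
def down(yaw): return Ro.from_euler('xyz',[np.pi,0,yaw])
def rel(pos,yaw,p0=None,R0=None):
    o=ctrl.get_obs()
    p0=o['eef_pos'] if p0 is None else np.array(p0); R0=Ro.from_euler('xyz',o['eef_rot']) if R0 is None else R0
    return np.r_[R0.inv().apply(np.array(pos)-p0)*1000,(R0.inv()*down(yaw)).as_rotvec()].round(3)
E
python3 - <<'E'
from h import *
print(rel([0.545,-0.18,0.29],-0.86))
a=cv2.imread('pics/top0.png')
def crop(u,v,r=45): return cv2.resize(a[v-r:v+r,u-r:u+r],(390,390),interpolation=cv2.INTER_CUBIC)
cv2.imwrite('pics/conf.png',np.hstack([crop(263,217),crop(398,215)]))
E
```

```text
[-496.834  571.47   -58.682   -0.      -0.       2.019]
```

View pics/conf.png

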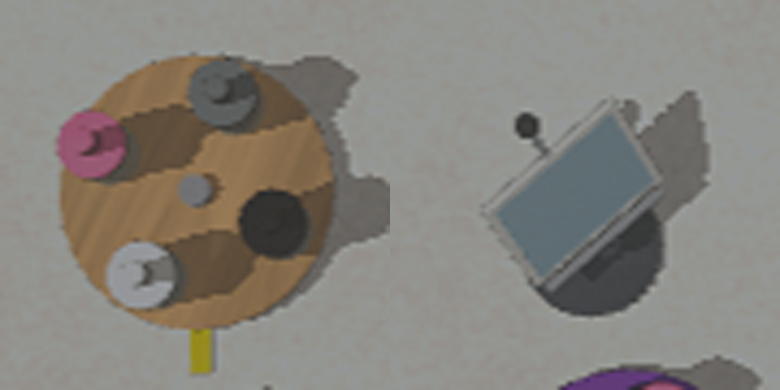

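The crop confirms the wooden turntable with the pink lid at the left-back, and the mirror with its black ball at the back-left. I'm moving above the mirror knob.

Emit:
move_arm:
  targets: [-50,57,-30,0,0,0.18,-100,114,-58,0,0,0.36,-150,171,-58,0,0,0.54,-200,228,-58,0,0,0.72,-240,276,-58,0,0,0.9,-280,324,-58,0,0,1.08,-320,372,-58,0,0,1.26,-360,420,-58,0,0,1.44,-400,468,-58,0,0,1.62,-440,516,-58,0,0,1.8]
  hand: -1

```text
clock: 1.85
eef_pos: [0.4898, -0.0523, 0.2896]
eef_rot: [-3.141, -0.001, -0.647]
ft_force: [0.2, 0.7, 0.3]
width: 0.997
```

```bash
python3 - <<'E'
from h import *
o=ctrl.get_obs();print(o['clock'],o['eef_pos'],o['eef_rot'],o['ft_force'])
save('w1',viewer.capture('wrist'))
for l in ['mirror_base','mirror_hinge','mirror_knob']:
    for r in viewer.mark_of('wrist',l)[:2]: print(l,round(r['conf'],2),np.round(r['point'],4),proj('wrist',r['point']).round())
print(rel([0.545,-0.18,0.29],-0.86))
E
```

```text
1.85 [ 0.48976645 -0.05225475  0.28963151] [-3.14067758e+00 -8.64432654e-04 -6.47234466e-01] [0.21725823 0.68043688 0.25091508]
mirror_base 0.31 [ 0.73   -0.0184 -0.0016] [464.  12.]
mirror_hinge 0.94 [ 0.4875 -0.2252  0.0757] [404. 294.]
mirror_knob 0.59 [ 0.5652 -0.1638  0.1629] [468. 247.]
[ 1.2195e+02  6.9751e+01 -1.4370e+00  0.0000e+00  2.0000e-03  2.1800e-01]
```

View pics/w1.png

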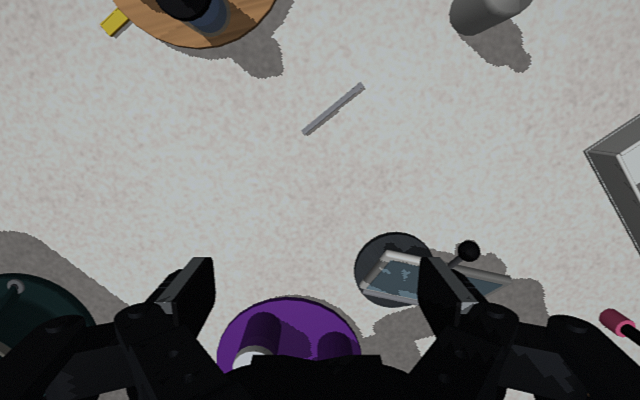

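The wrist view shows the ball at (469,251), the foot disc centred near (395,268), and the plate between the fingers' right side. I'll triangulate the ball and the disc centre.

```bash
python3 - <<'E'
from h import *
# ball centre by dark blob near pixel
def blob(fn,u,v,r,th):
    g=cv2.cvtColor(cv2.imread(fn),cv2.COLOR_BGR2GRAY)[v-r:v+r,u-r:u+r]
    n,l,s,c=cv2.connectedComponentsWithStats((g<th).astype('uint8'))
    for i in range(1,n): print(fn,s[i][4],c[i]+[u-r,v-r])
blob('pics/w1.png',469,251,14,45)
blob('pics/top0.png',384,199,6,75)
blob('pics/scene0.png',261,193,8,45)
def ray(c,uv):
    k=viewer.get_calibration(c);R=np.array(k['R']);t=np.array(k['t']);d=R.T@np.array([(uv[0]-k['cx'])/k['fx'],(uv[1]-k['cy'])/k['fy'],1]);return -R.T@t,d/np.linalg.norm(d)
def tri(rs):
    A=0;b=0
    for C,d in rs:
        P=np.eye(3)-np.outer(d,d);A=A+P;b=b+P@C
    x=np.linalg.solve(A,b);print(x,[np.linalg.norm((np.eye(3)-np.outer(d,d))@(x-C)) for C,d in rs])
tri([ray('wrist',(468.5,251)),ray('top',(384.5,199))])
# fit foot disc: show projected circles
w=cv2.imread('pics/w1.png');tp=cv2.resize(cv2.imread('pics/top0.png')[170:260,345:435],None,fx=6,fy=6,interpolation=cv2.INTER_CUBIC)
for (x,y),col in [((0.486,-0.231),(0,255,0))]:
    pts=[(x+.055*np.cos(a),y+.055*np.sin(a),.012) for a in np.linspace(0,6.28,80)]
    for p in pts:
        cv2.circle(w,tuple(proj('wrist',p).astype(int)),0,col,-1)
        q=(proj('top',p)-[345,170])*6+3; cv2.circle(tp,tuple(q.astype(int)),1,col,-1)
w=cv2.resize(w[200:350,330:530],None,fx=2.5,fy=2.5)
cv2.imwrite('pics/f1.png',w);cv2.imwrite('pics/f2.png',tp)
E
```

```text
pics/w1.png 389 [467.71722365 251.31362468]
pics/top0.png 22 [384.18181818 198.72727273]
pics/scene0.png 168 [261.39285714 195.04166667]
[ 0.56481025 -0.17169162  0.15527618] [np.float64(7.83970234051524e-05), np.float64(7.839702340496455e-05)]
```

View pics/f1.png

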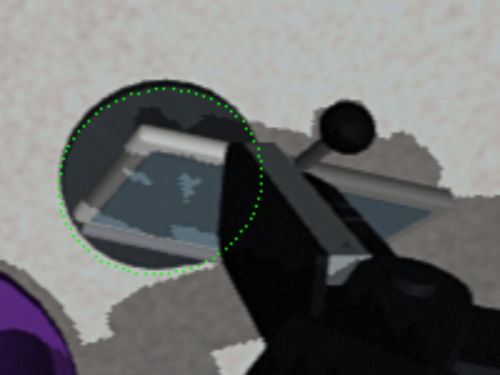

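View pics/f2.png

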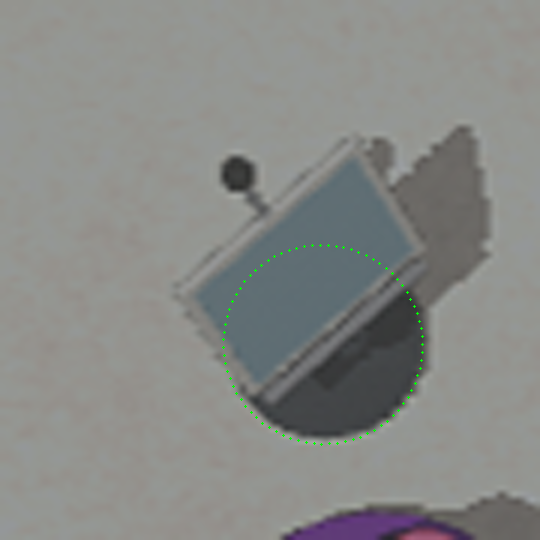

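Emit:
move_arm:
  targets: [50,28,0,0,0,0.1,90,52,0,0,0,0.2,122,65,0,0,0,0.218,130,65,0,0,0,0.218,130,65,0,0,0,0.218,130,65,0,0,0,0.218,130,65,0,0,0,0.218,130,65,0,0,0,0.218,130,65,0,0,0,0.218,130,65,0,0,0,0.218]

```text
clock: 3.3
eef_pos: [0.5544, -0.1801, 0.2893]
eef_rot: [-3.141, 0.0, -0.859]
ft_force: [-0.9, -0.4, -0.6]
width: 1.001
```

```bash
python3 - <<'E'
from h import *
o=ctrl.get_obs();print(o['clock'],o['eef_pos'],o['eef_rot'],o['ft_force'])
save('w2',viewer.capture('wrist'))
for l in ['mirror_base','mirror_hinge','mirror_knob']:
    for r in viewer.mark_of('wrist',l)[:2]: print(l,round(r['conf'],2),np.round(r['point'],4),proj('wrist',r['point']).round())
k=viewer.get_calibration('wrist');print(-np.array(k['R']).T@k['t'])
E
```

```text
3.3 [ 0.55439859 -0.18006675  0.28927637] [-3.14147714e+00  5.68392774e-05 -8.59074318e-01] [-0.87019775 -0.36867231 -0.62389034]
mirror_base 0.65 [ 0.4856 -0.2313 -0.0025] [312. 228.]
mirror_base 0.26 [ 0.5493 -0.0107  0.0024] [205.  76.]
mirror_hinge 0.97 [ 0.489  -0.2273  0.0793] [310. 248.]
mirror_knob 0.73 [ 0.5653 -0.1666  0.1603] [312. 175.]
[ 0.60490242 -0.1362617   0.43182252]
```

View pics/w2.png

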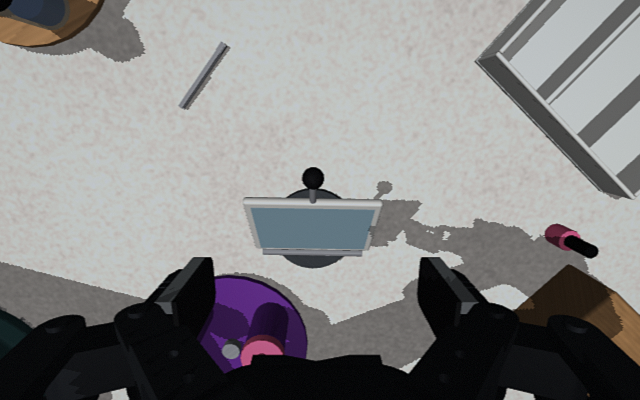

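```bash
python3 - <<'E'
from h import *
from scipy.optimize import least_squares
g=cv2.cvtColor(cv2.imread('pics/w2.png'),cv2.COLOR_BGR2GRAY)
n,l,s,c=cv2.connectedComponentsWithStats((g[164:193,298:328]<40).astype('uint8'));print(s[1:,4],c[1:]+[298,164])
H0=np.array([.4868,-.2305])
def ball(p): return np.array([p[0]+.13*np.sin(p[3])*np.cos(p[2]),p[1]+.13*np.sin(p[3])*np.sin(p[2]),.08+.13*np.cos(p[3])])
def f(p):
    b=ball(p)
    return np.r_[(proj('wrist',b)-[313,178.5])*.7,(proj('top',b)-[384.3,198.8])*2, (proj('scene',b)-[261.4,194.5])*1,(p[:2]-H0)/.002]
r=least_squares(f,[*H0,.7,.87],x_scale=[.01,.01,.1,.1]);print(r.x,ball(r.x),r.fun.round(2))
E
```

```text
[387] [[312.78552972 179.08527132]]
[ 0.48602005 -0.23111932  0.67109923  0.88049272] [ 0.5645194  -0.16878731  0.16278027] [ 0.55 -0.48 -0.97  0.05 -1.02 -1.99 -0.39 -0.31]
```

The ball is at (313,179), centred between the open fingers, and the plate's top edge lies parallel to the jaws. I'm lowering onto it.

```bash
python3 - <<'E'
from h import *
print(rel([0.5645,-0.1685,0.147],-0.89))
E
```

```text
[-2.2410e+00 -1.5209e+01  1.4219e+02 -0.0000e+00  0.0000e+00  3.1000e-02]
```

Emit:
move_arm:
  targets: [-2,-15,20,0,0,0.03,-2,-15,50,0,0,0.03,-2,-15,80,0,0,0.03,-2,-15,110,0,0,0.03,-2,-15,125,0,0,0.03,-2,-15,135,0,0,0.03,-2,-15,142,0,0,0.03,-2,-15,142,0,0,0.03,-2,-15,142,0,0,0.03,-2,-15,142,0,0,0.03]

```text
clock: 4.75
eef_pos: [0.5649, -0.1689, 0.1481]
eef_rot: [-3.141, -0.001, -0.889]
ft_force: [-0.7, 0.1, -1.0]
width: 0.997
```

```bash
python3 - <<'E'
from h import *
o=ctrl.get_obs();print(o['clock'],o['eef_pos'],o['eef_rot'],o['ft_force'])
save('w3',viewer.capture('wrist'))
E
```

```text
4.75 [ 0.5649261  -0.16890047  0.14811721] [-3.14077226e+00 -1.31387023e-03 -8.88936497e-01] [-0.74368278  0.08727157 -0.99999516]
```

View pics/w3.png

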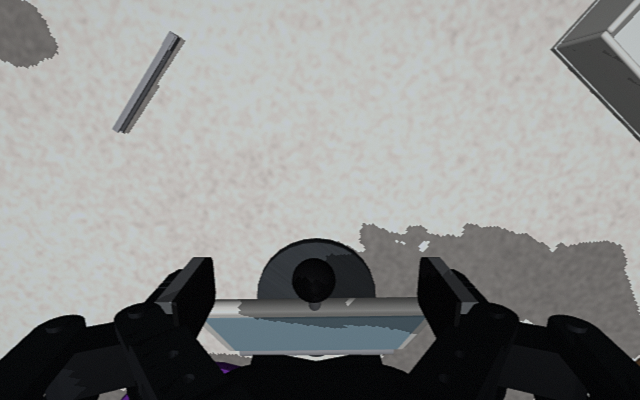

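```bash
python3 - <<'E'
from h import *
o=ctrl.get_obs();R=Ro.from_euler('xyz',o['eef_rot'])
for z in (0,-.019): print(proj('wrist',o['eef_pos']+R.apply([0,0,z])))
print(proj('wrist',[.5645,-.1685,.162]))
E
```

```text
[316.58257062 262.73618735]
[316.6720859  283.04578677]
[315.44509553 277.29007631]
```

The ball at (315,280) lies on the finger axis, whose grasp point projects to (317,283). Closing.

Emit:
move_arm:
  targets: [0,0,0,0,0,0,0,0,0,0,0,0,0,0,0,0,0,0,0,0,0,0,0,0,0,0,0,0,0,0,0,0,0,0,0,0,0,0,0,0,0,0,0,0,0,0,0,0,0,0,0,0,0,0,0,0,0,0,0,0]
  hand: 1

```text
clock: 6.05
eef_pos: [0.5645, -0.1686, 0.1473]
eef_rot: [-3.141, 0.0, -0.889]
ft_force: [0.1, 0.6, 1.6]
width: 0.168
```

```bash
python3 - <<'E'
from h import *
save('w4',viewer.capture('wrist'))
o=ctrl.get_obs();print(o['clock'],o['eef_pos'],o['eef_rot'],o['ft_force'],o['width'])
p=o['eef_pos']
H=np.array([.486,-.231,.08])
b=p+[0,0,.0145]; d=b-H; print(np.linalg.norm(d),np.arctan2(d[1],d[0]),np.arctan2(np.hypot(d[0],d[1]),d[2]))
s0=np.arctan2(d[1],d[0]);t0=np.arctan2(np.hypot(d[0],d[1]),d[2]);L=.130
def ball(s,t): return H+L*np.array([np.sin(t)*np.cos(s),np.sin(t)*np.sin(s),np.cos(t)])
b0=ball(s0,t0)
for i in range(1,11):
    f=i/10; s=s0*(1-f); t=t0+(.349-t0)*f
    print(rel(p+ball(s,t)-b0,o['eef_rot'][2]-s0*f))
E
```

```text
6.1 [ 0.5645596  -0.16860167  0.14733326] [-3.14127895e+00  1.82850890e-04 -8.88921838e-01] [-0.32784178  1.30766311  1.92932341] 0.17110090162372055
0.1294675382754856 0.6712434920999049 0.8865676699554632
[ 6.399  4.844 -5.297 -0.     0.     0.067]
[ 12.114  10.347 -10.341  -0.      0.      0.134]
[ 17.072  16.422 -15.118  -0.      0.      0.201]
[ 21.211  22.972 -19.614  -0.      0.      0.268]
[ 24.48   29.894 -23.815  -0.      0.      0.336]
[ 26.841  37.08  -27.711  -0.      0.      0.403]
[ 28.272  44.418 -31.289  -0.      0.      0.47 ]
[ 28.76   51.795 -34.539  -0.      0.      0.537]
[ 28.31   59.095 -37.452  -0.      0.      0.604]
[ 26.939  66.205 -40.019  -0.      0.      0.671]
```

View pics/w4.png

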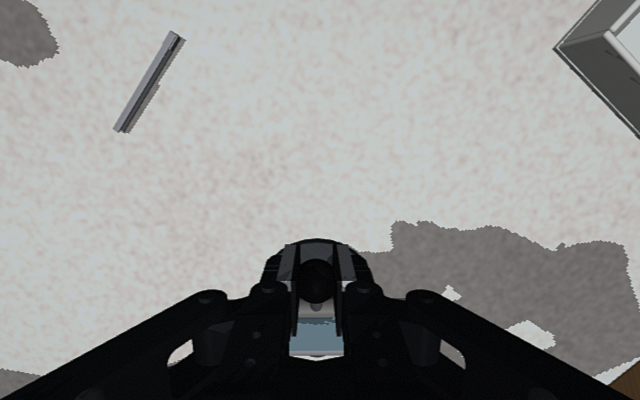

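The ball is held at (315,282). I'm swinging both joints along the computed arc.

Emit:
move_arm:
  targets: [6.4,4.8,-5.3,0,0,0.067,12.1,10.3,-10.3,0,0,0.134,17.1,16.4,-15.1,0,0,0.201,21.2,23,-19.6,0,0,0.268,24.5,29.9,-23.8,0,0,0.336,26.8,37.1,-27.7,0,0,0.403,28.3,44.4,-31.3,0,0,0.47,28.8,51.8,-34.5,0,0,0.537,28.3,59.1,-37.5,0,0,0.604,26.9,66.2,-40,0,0,0.671]

```text
clock: 7.35
eef_pos: [0.5297, -0.2305, 0.1847]
eef_rot: [3.14, 0.003, -1.562]
ft_force: [2.1, 2.7, -5.5]
width: 0.171
```

```bash
python3 - <<'E'
from h import *
o=ctrl.get_obs();print(o['clock'],o['eef_pos'],o['eef_rot'],o['ft_force'],o['width'])
save('w5',viewer.capture('wrist'));save('s5',cv2.resize(viewer.capture('scene')[120:280,180:340],(640,640)))
E
```

```text
7.35 [ 0.52973814 -0.23047458  0.18467331] [ 3.13954025  0.00329459 -1.56159812] [ 2.09747731  2.71731293 -5.46777909] 0.1712518109622081
```

View pics/w5.png

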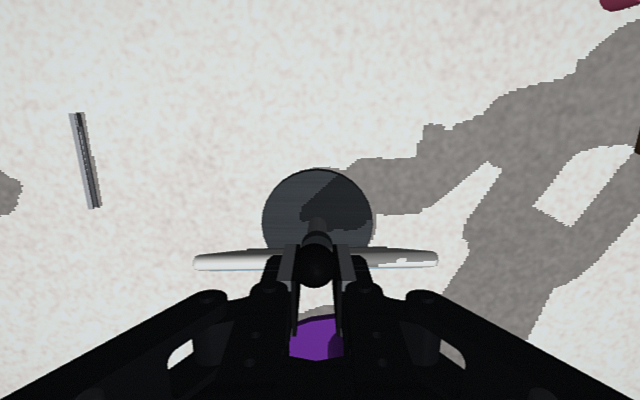

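The ball is still held and the plate is now square across the image (rows 250-270). Releasing, with no arm motion.

Emit:
move_arm:
  targets: [0,0,0,0,0,0,0,0,0,0,0,0,0,0,0,0,0,0,0,0,0,0,0,0,0,0,0,0,0,0,0,0,0,0,0,0,0,0,0,0,0,0,0,0,0,0,0,0,0,0,0,0,0,0,0,0,0,0,0,0]
  hand: -1

```text
clock: 8.7
eef_pos: [0.5301, -0.2314, 0.1872]
eef_rot: [-3.142, 0.0, -1.56]
ft_force: [0.1, -0.7, 0.0]
width: 0.999
```

```bash
python3 - <<'E'
from h import *
o=ctrl.get_obs();print(o['clock'],o['eef_pos'],o['eef_rot'],o['ft_force'],o['width'])
save('w6',viewer.capture('wrist'))
print(rel(o['eef_pos']+[-.0,0,.1],o['eef_rot'][2]))
E
```

```text
8.7 [ 0.53007487 -0.2313699   0.18724317] [-3.14156494e+00  1.13335053e-04 -1.56003035e+00] [ 0.13947658 -0.71878308  0.0374308 ] 0.9993748066497812
[ 5.00000e-03  5.00000e-03 -1.00005e+02 -0.00000e+00  0.00000e+00
  0.00000e+00]
```

View pics/w6.png

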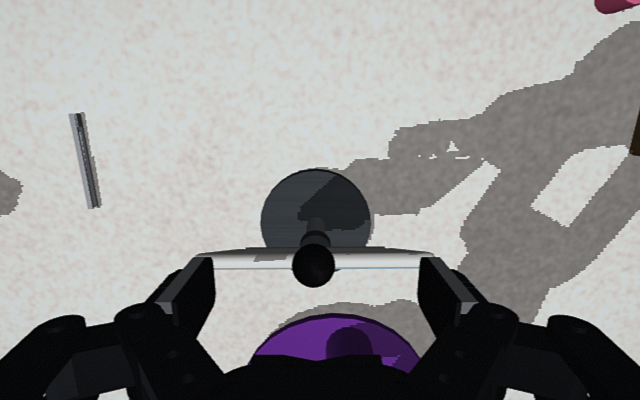

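Released. I'm backing up straight, then checking from several views.

Emit:
move_arm:
  targets: [0,0,-30,0,0,0,0,0,-70,0,0,0,0,0,-100,0,0,0,0,20,-100,0,0,0,0,50,-100,0,0,0,0,50,-100,0,0,0,0,50,-100,0,0,0,0,50,-100,0,0,0,0,50,-100,0,0,0,0,50,-100,0,0,0]

```text
clock: 10.0
eef_pos: [0.4804, -0.2319, 0.287]
eef_rot: [3.141, 0.0, -1.56]
ft_force: [-0.4, 0.6, -0.5]
width: 0.995
```

```bash
python3 - <<'E'
from h import *
o=ctrl.get_obs();print(o['clock'],o['eef_pos'],o['eef_rot'],o['ft_force'],o['width'])
save('w7',viewer.capture('wrist'))
for l in ['mirror_hinge','mirror_knob']:
    for r in viewer.mark_of('wrist',l)[:2]: print(l,round(r['conf'],2),np.round(r['point'],4),proj('wrist',r['point']).round())
b=np.array([.486,-.231,.08])
for t in (.227,.349,.471): print(t,proj('wrist',b+.13*np.array([np.sin(t),0,np.cos(t)])))
a=viewer.capture('scene');save('s7',cv2.resize(a[120:280,180:340],(600,600)))
for l in ['mirror_hinge','mirror_knob']:
    for r in viewer.mark_of('scene',l)[:2]: print(l,round(r['conf'],2),np.round(r['point'],4),proj('scene',r['point']).round())
E
```

```text
10.0 [ 0.48035754 -0.23189882  0.28699507] [ 3.14128057e+00  3.17572280e-04 -1.55974991e+00] [-0.44327965  0.55740965 -0.48227905] 0.9953424420929995
mirror_hinge 0.6 [ 0.4868 -0.2287  0.0769] [313. 170.]
mirror_knob 0.6 [ 0.5383 -0.2311  0.1952] [316. 124.]
0.227 [315.28988272 160.87998119]
0.349 [315.54680365 136.8717336 ]
0.471 [315.79228731 113.94381414]
mirror_hinge 0.84 [ 0.4891 -0.2322  0.0834] [253. 184.]
mirror_knob 0.56 [ 0.5354 -0.2294  0.1979] [244. 176.]
mirror_knob 0.53 [ 0.6939 -0.4811  0.003 ] [173. 232.]
```

View pics/w7.png

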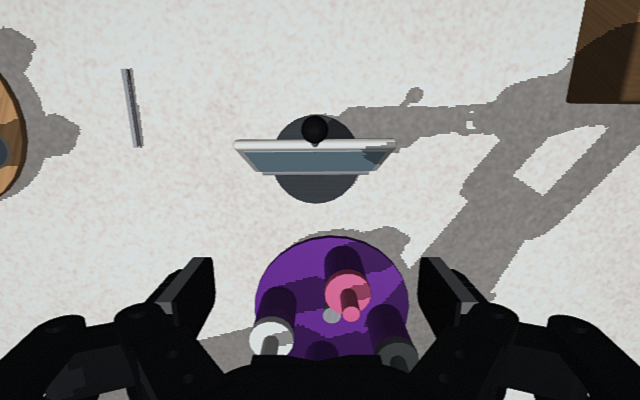

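View pics/s7.png

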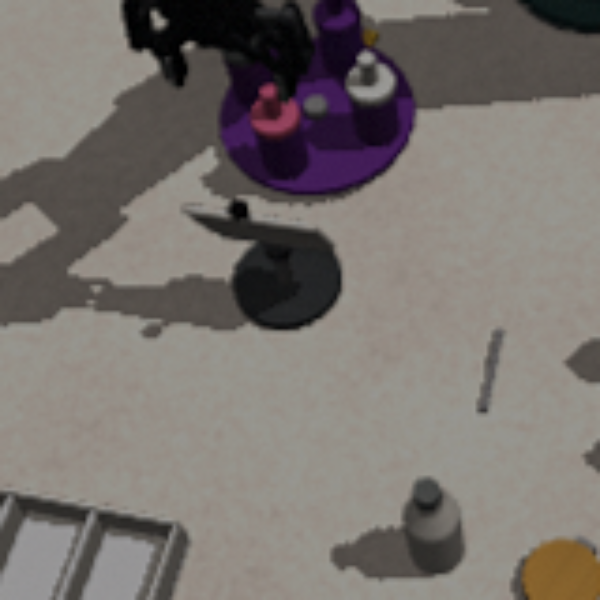

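The wrist view shows the ball at (315,129), which by projection is a tilt of about 0.39, and the plate's edge is parallel to the image rows, so it's square. I'll check the foot position against the disc outline at columns 274-358, rows 114-204.

```bash
python3 - <<'E'
from h import *
from scipy.optimize import least_squares
for x in (.483,.486,.489):
    P=np.array([proj('wrist',(x+.055*np.cos(a),-.231+.055*np.sin(a),.012)) for a in np.linspace(0,6.28,80)]);Q=np.array([proj('wrist',(x+.055*np.cos(a),-.231+.055*np.sin(a),0)) for a in np.linspace(0,6.28,80)])
    print(x,P.min(0),P.max(0),Q.max(0))
a=cv2.imread('pics/w7.png');cv2.imwrite('pics/w7c.png',cv2.resize(a[95:215,215:415],None,fx=4,fy=4,interpolation=cv2.INTER_CUBIC))
E
```

```text
0.483 [270.68590015 118.66279678] [359.77687944 207.4067698 ] [358.59573831 204.90623601]
0.486 [270.62678244 116.06285247] [359.88718662 205.14445335] [358.70089207 202.69825112]
0.489 [270.5674393  113.45266221] [359.99791399 202.87382214] [358.8064356  200.48236245]
```

View pics/w7c.png

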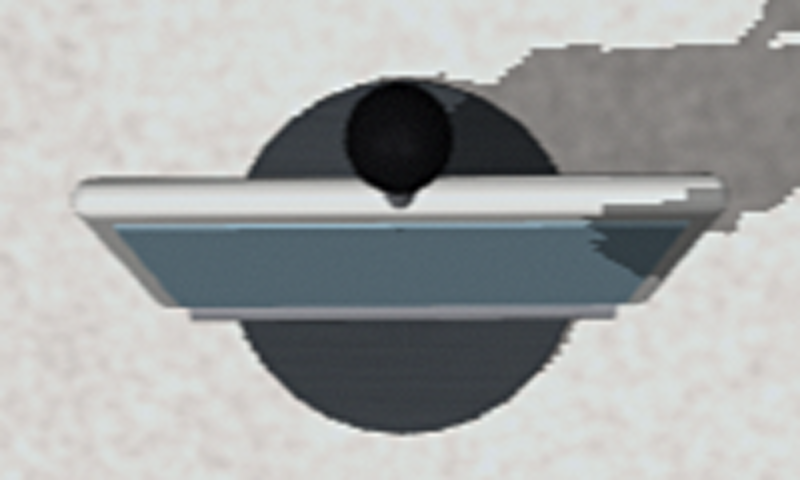

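The disc fit puts the hinge x at about 0.488, giving a tilt of about 0.375 and a swivel of about 0, both well inside the limits. Next I'm moving to view the wooden carousel.

```bash
python3 - <<'E'
from h import *
print(rel([0.49,0.14,0.30],-0.45))
E
```

```text
[-371.781  -13.936  -12.749   -0.       0.      -1.11 ]
```

Emit:
move_arm:
  targets: [-50,-3,-13,0,0,-0.12,-100,-6,-13,0,0,-0.27,-150,-8,-13,0,0,-0.42,-200,-10,-13,0,0,-0.58,-250,-12,-13,0,0,-0.74,-300,-14,-13,0,0,-0.9,-340,-14,-13,0,0,-1.05,-372,-14,-13,0,0,-1.11,-372,-14,-13,0,0,-1.11,-372,-14,-13,0,0,-1.11]

```text
clock: 11.55
eef_pos: [0.4901, 0.1398, 0.3003]
eef_rot: [3.141, -0.0, -0.451]
ft_force: [-0.4, -0.4, 0.6]
width: 1.001
```

```bash
python3 - <<'E'
from h import *
o=ctrl.get_obs();print(o['clock'],o['eef_pos'],o['eef_rot'],o['ft_force'],o['width'])
save('w8',viewer.capture('wrist'))
for l in ['carousel_base','pin_jar_knob','mirror_knob']:
    for r in viewer.mark_of('wrist',l)[:3]: print(l,round(r['conf'],2),np.round(r['point'],4),proj('wrist',r['point']).round())
E
```

```text
11.55 [0.49007101 0.13977725 0.3002988 ] [ 3.14116223e+00 -3.56516012e-04 -4.50585720e-01] [-0.37508245 -0.37973804  0.61381282] 1.0006459583087144
carousel_base 0.76 [ 5.279e-01  2.172e-01 -3.000e-04] [316.  94.]
```

View pics/w8.png

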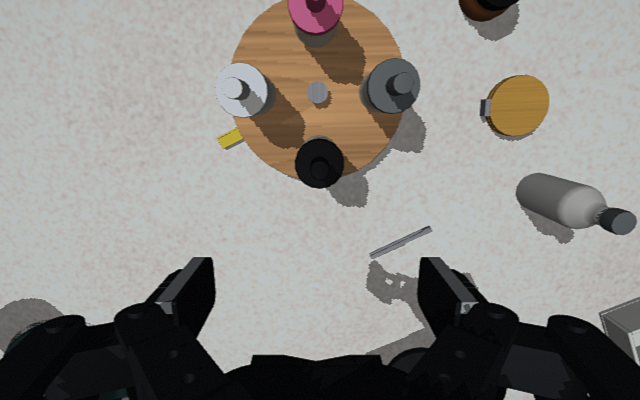

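The carousel hub is at (317,93) and the pink knob at (316,3), cut off at the top. I'm moving further over.

```bash
python3 - <<'E'
from h import *
print(rel([0.53,0.225,0.30],-0.45))
E
```

```text
[-1.660e+00 -9.454e+01  3.570e-01  0.000e+00 -0.000e+00 -2.000e-03]
```

Emit:
move_arm:
  targets: [-1,-50,0,0,0,0,-1,-90,0,0,0,0,-1,-94,0,0,0,0,-1,-94,0,0,0,0,-1,-94,0,0,0,0,-1,-94,0,0,0,0,-1,-94,0,0,0,0,-1,-94,0,0,0,0,-1,-94,0,0,0,0,-1,-94,0,0,0,0]

```text
clock: 13.0
eef_pos: [0.53, 0.2253, 0.3002]
eef_rot: [-3.142, 0.0, -0.45]
ft_force: [-0.3, -0.4, -0.5]
width: 0.996
```

```bash
python3 - <<'E'
from h import *
o=ctrl.get_obs();print(o['clock'],o['eef_pos'],o['eef_rot'],o['ft_force'],o['width'])
save('w9',viewer.capture('wrist'))
for l in ['carousel_base','pin_jar_knob']:
    for r in viewer.mark_of('wrist',l)[:3]: print(l,round(r['conf'],2),np.round(r['point'],4),proj('wrist',r['point']).round())
for x,y,a in [(.527,.2165,1.12)]:
    print(proj('wrist',[x,y,.024]),proj('wrist',[x+.072*np.cos(a),y+.072*np.sin(a),.142]))
E
```

```text
13.0 [0.53002207 0.22532195 0.3002454 ] [-3.14155658e+00  4.18422827e-05 -4.49942825e-01] [-0.29301427 -0.43739267 -0.53643322] 0.9963978778279783
carousel_base 0.87 [ 0.5283  0.2197 -0.0007] [317. 168.]
pin_jar_knob 0.9 [0.559  0.2897 0.1264] [314. 107.]
[317.17519424 174.32981143] [317.79100017 116.09490969]
```

View pics/w9.png

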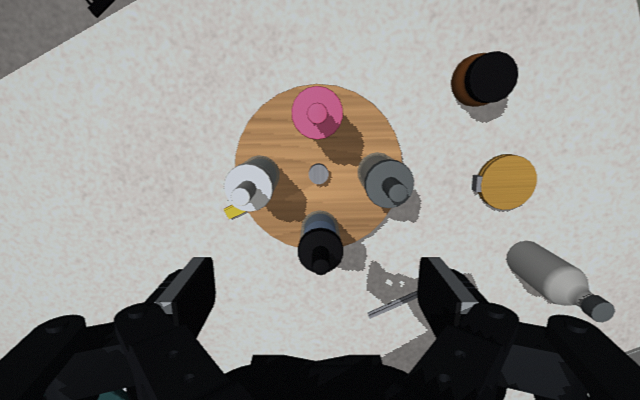

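```bash
python3 - <<'E'
from h import *
from scipy.optimize import least_squares
a=cv2.imread('pics/w9.png');h=cv2.cvtColor(a,cv2.COLOR_BGR2HSV)
m=((h[...,0]>5)&(h[...,0]<22)&(h[...,1]>70)).astype('uint8');m[:, :225]=0;m[:, 420:]=0;m[:75]=0;m[260:]=0
cs,_=cv2.findContours(m,cv2.RETR_EXTERNAL,cv2.CHAIN_APPROX_NONE);c=max(cs,key=cv2.contourArea);hull=cv2.convexHull(c)[:,0].astype(float)
print(cv2.fitEllipse(hull.astype('float32')),hull.min(0),hull.max(0))
def f(p):
    out=[]
    for u in hull:
        X=onplane('wrist',*u,.024);out.append(np.hypot(*(X[:2]-p[:2]))-.105)
    return np.array(out)*1000
r=least_squares(f,[.527,.217],loss='soft_l1',f_scale=1.0);print('axis',r.x,np.abs(r.fun).mean())
for n,cam in (('w9','wrist'),):
    hp=((h[...,0]>165)&(h[...,1]>90)).astype('uint8')[75:150,280:360]
K=onplane('wrist',317,113,.142);print('knob',K,np.hypot(*(K[:2]-r.x)),np.arctan2(*(K[:2]-r.x)[::-1]))
cv2.imwrite('pics/w9c.png',cv2.resize(a[75:265,215:420],None,fx=3.8,fy=3.1,interpolation=cv2.INTER_CUBIC))
# pointer in top image
t=cv2.imread('pics/top0.png');ht=cv2.cvtColor(t,cv2.COLOR_BGR2HSV);y=(ht[...,0]>22)&(ht[...,0]<34)&(ht[...,1]>150);y[:, :250]=0;y[:,280:]=0;v,u=np.nonzero(y)
print('pointer',u.mean(),v.min(),v.max(),onplane('top',u.mean(),v.max()+.5,0.002))
E
```

```text
((318.1231994628906, 166.6350860595703), (165.79063415527344, 166.982177734375), 85.031494140625) [235.  84.] [401. 246.]
axis [0.5290758  0.21804962] 1.0886997677251506
knob [0.55886976 0.28390831 0.142     ] 0.0722844837114473 1.145954784797209
pointer 263.5 248 257 [0.39260105 0.21781526 0.002     ]
```

View pics/w9c.png

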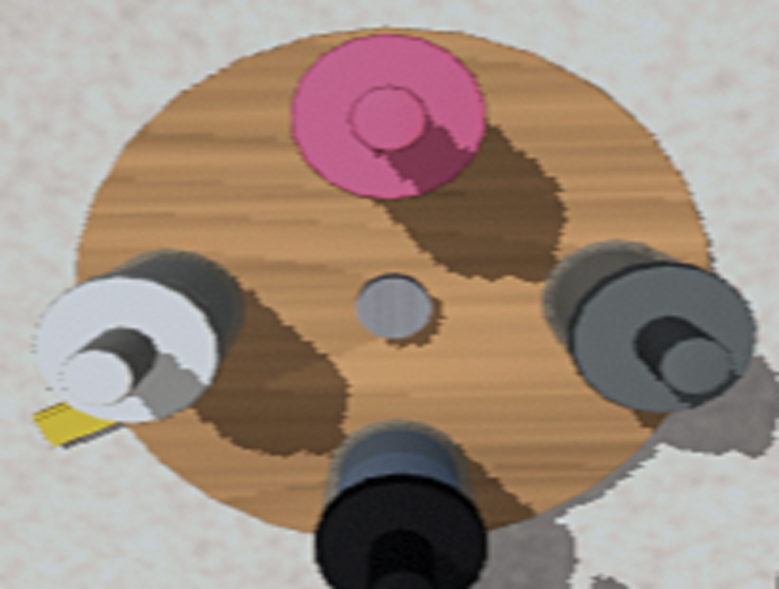

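The crop confirms the pink knob top at (317,113) in w9, 72.3 mm from the fitted axis (0.529, 0.218), which matches the given 72 mm. Descending over it.

```bash
python3 - <<'E'
from h import *
print(rel([0.5587,0.2838,0.113],-0.43))
E
```

```text
[ 3.94000e-01 -6.50620e+01  1.87274e+02 -0.00000e+00 -0.00000e+00
 -2.00000e-02]
```

Emit:
move_arm:
  targets: [0,-40,0,0,0,-0.02,0,-65,20,0,0,-0.02,0,-65,60,0,0,-0.02,0,-65,100,0,0,-0.02,0,-65,140,0,0,-0.02,0,-65,165,0,0,-0.02,0,-65,180,0,0,-0.02,0,-65,187,0,0,-0.02,0,-65,187,0,0,-0.02,0,-65,187,0,0,-0.02]

```text
clock: 14.4
eef_pos: [0.5591, 0.2842, 0.1149]
eef_rot: [-3.139, -0.002, -0.43]
ft_force: [-0.9, 0.1, 0.1]
width: 1.0
```

```bash
python3 - <<'E'
from h import *
o=ctrl.get_obs();print(o['clock'],o['eef_pos'],o['eef_rot'],o['ft_force'],o['width'])
save('w10',viewer.capture('wrist'))
R=Ro.from_euler('xyz',o['eef_rot'])
for z in (0,-.019,-.033): print(proj('wrist',o['eef_pos']+R.apply([0,0,z])))
E
```

```text
14.4 [0.55914454 0.28416409 0.11489107] [-3.13948998e+00 -1.87380496e-03 -4.30051629e-01] [-0.90813691  0.0826796   0.10354174] 0.9999659473263274
[316.7809572 263.0092931]
[316.88031029 283.36070916]
[316.97238676 302.22159022]
```

View pics/w10.png

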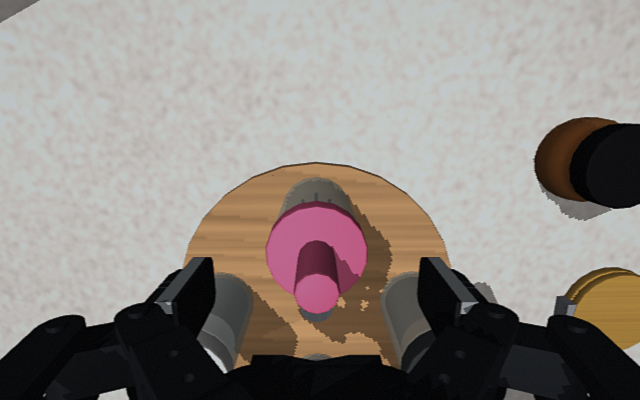

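The knob top at (317,294) matches the predicted row of about 296 on the finger axis. Gripping.

Emit:
move_arm:
  targets: [0,0,0,0,0,0,0,0,0,0,0,0,0,0,0,0,0,0,0,0,0,0,0,0,0,0,0,0,0,0,0,0,0,0,0,0,0,0,0,0,0,0,0,0,0,0,0,0,0,0,0,0,0,0,0,0,0,0,0,0]
  hand: 1

```text
clock: 15.7
eef_pos: [0.5585, 0.2838, 0.1135]
eef_rot: [-3.141, -0.0, -0.43]
ft_force: [1.1, -0.8, 2.1]
width: 0.189
```

```bash
python3 - <<'E'
from h import *
o=ctrl.get_obs();print(o['clock'],o['eef_pos'],o['eef_rot'],o['ft_force'],o['width'])
A=np.array([.529,.2179]);p=o['eef_pos'];y0=o['eef_rot'][2]
d=p[:2]-A;print(np.hypot(*d),np.arctan2(d[1],d[0]));a0=np.arctan2(d[1],d[0]);r0=np.hypot(*d)
for i in range(0,21):
    f=i/20;a=a0+(np.pi-a0)*f
    if i==10:
        q=A+r0*np.array([np.cos(a),np.sin(a)]);print('--');P=[*q,p[2]];RR=down(y0+a-a0)
    tgt=[*(A+r0*np.array([np.cos(a),np.sin(a)])),p[2]]
    if i<=10: print(rel(tgt,y0+a-a0,p,down(y0))) 
    else: print(rel(tgt,y0+a-a0,P,RR))
E
```

```text
15.7 [0.55851759 0.28379407 0.11354025] [-3.14128319e+00 -4.87618148e-04 -4.30052648e-01] [ 1.1306029  -0.83589464  2.14990982] 0.189219123380526
0.07220330146258769 1.1496441572912255
[0. 0. 0. 0. 0. 0.]
[-7.176  0.422  0.    -0.     0.    -0.1  ]
[-14.274   1.555   0.      0.      0.     -0.199]
[-21.225   3.388   0.      0.      0.     -0.299]
[-27.959   5.904   0.     -0.      0.     -0.398]
[-34.409   9.076   0.     -0.      0.     -0.498]
[-40.512  12.874   0.     -0.      0.     -0.598]
[-46.207  17.26    0.      0.      0.     -0.697]
[-51.438  22.191   0.      0.      0.     -0.797]
[-56.152  27.617   0.     -0.      0.     -0.896]
--
[-60.304  33.485   0.     -0.      0.     -0.996]
[-7.176  0.422  0.     0.     0.    -0.1  ]
[-14.274   1.555   0.      0.      0.     -0.199]
[-21.225   3.388   0.      0.      0.     -0.299]
[-27.959   5.904   0.      0.      0.     -0.398]
[-34.409   9.076   0.      0.      0.     -0.498]
[-40.512  12.874   0.      0.      0.     -0.598]
[-46.207  17.26    0.      0.      0.     -0.697]
[-51.438  22.191   0.      0.      0.     -0.797]
[-56.152  27.617   0.      0.      0.     -0.896]
[-60.304  33.485   0.      0.      0.     -0.996]
```

Gripped at width 0.19. I'm doing the first half of the arc.

Emit:
move_arm:
  targets: [-7.2,0.4,0,0,0,-0.1,-14.3,1.6,0,0,0,-0.2,-21.2,3.4,0,0,0,-0.3,-28,5.9,0,0,0,-0.4,-34.4,9.1,0,0,0,-0.5,-40.5,12.9,0,0,0,-0.6,-46.2,17.3,0,0,0,-0.7,-51.4,22.2,0,0,0,-0.8,-56.2,27.6,0,0,0,-0.9,-60.3,33.5,0,0,0,-1.0]

```text
clock: 16.95
eef_pos: [0.4899, 0.278, 0.1135]
eef_rot: [3.14, -0.001, 0.573]
ft_force: [3.1, -2.8, 1.6]
width: 0.188
```

```bash
python3 - <<'E'
from h import *
o=ctrl.get_obs();print(o['clock'],o['eef_pos'],o['eef_rot'],o['ft_force'],o['width'],o['q'])
save('w11',viewer.capture('wrist'))
E
```

```text
16.95 [0.48991349 0.27801335 0.11348215] [ 3.14028735e+00 -8.34537919e-04  5.73011601e-01] [ 3.07549885 -2.79696783  1.60162758] 0.18754143533331966 [ 4.16182609e-01  1.68012152e-01  1.51698147e+00 -1.16667773e-03
  1.45557094e+00 -1.56694910e-01]
```

View pics/w11.png

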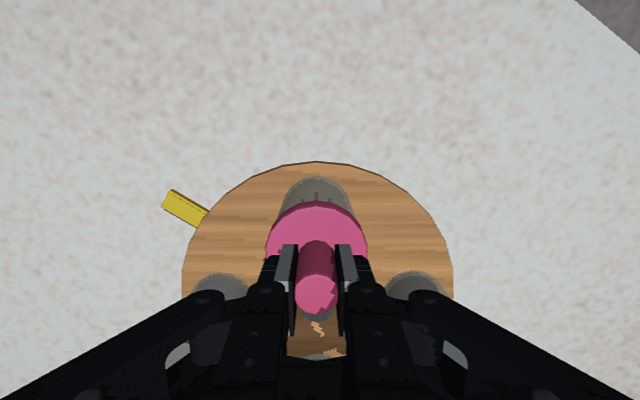

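The pink knob is still held at (317,292) and the turntable follows. Now the second half.

Emit:
move_arm:
  targets: [-7.2,0.4,0,0,0,-0.1,-14.3,1.6,0,0,0,-0.2,-21.2,3.4,0,0,0,-0.3,-28,5.9,0,0,0,-0.4,-34.4,9.1,0,0,0,-0.5,-40.5,12.9,0,0,0,-0.6,-46.2,17.3,0,0,0,-0.7,-51.4,22.2,0,0,0,-0.8,-56.2,27.6,0,0,0,-0.9,-60.3,33.5,0,0,0,-1.0]

```text
clock: 18.25
eef_pos: [0.4579, 0.2178, 0.1135]
eef_rot: [3.139, -0.001, 1.571]
ft_force: [4.1, -0.8, -0.4]
width: 0.193
```

```bash
python3 - <<'E'
from h import *
o=ctrl.get_obs();print(o['clock'],o['eef_pos'],o['eef_rot'],o['ft_force'],o['width'],o['q'])
save('w12',viewer.capture('wrist'))
print(rel([.457,.2179,.1135],1.57))
E
```

```text
18.25 [0.45788975 0.21778741 0.11349649] [ 3.13904933e+00 -7.34200126e-04  1.57146786e+00] [ 4.12632031 -0.77047063 -0.42423656] 0.19345148873101436 [ 3.32190303e-01  4.43143190e-02  1.65280045e+00 -1.34697922e-04
  1.44183408e+00 -1.23925948e+00]
[ 0.808 -0.91   0.002  0.002 -0.     0.003]
```

View pics/w12.png

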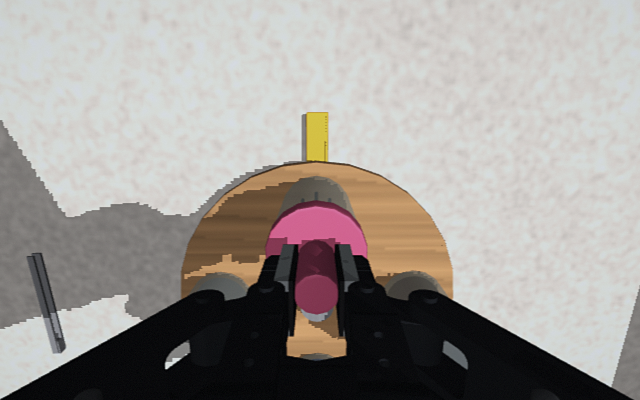

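The pointer, centred at column 317, lies in line with the pink knob at (317,290). I'll hold for one call, then run final checks on the mirror and the loose things.

Emit:
move_arm:
  targets: [0,0,0,0,0,0,0,0,0,0,0,0,0,0,0,0,0,0,0,0,0,0,0,0,0,0,0,0,0,0,0,0,0,0,0,0,0,0,0,0,0,0,0,0,0,0,0,0,0,0,0,0,0,0,0,0,0,0,0,0]

```text
clock: 19.55
eef_pos: [0.4579, 0.218, 0.1135]
eef_rot: [3.139, -0.0, 1.568]
ft_force: [5.7, -1.0, 0.0]
width: 0.19
```

```bash
python3 - <<'E'
from h import *
o=ctrl.get_obs();print(o['clock'],o['eef_pos'],o['eef_rot'],o['ft_force'],o['width'],o['qvel'].round(3))
save('top13',viewer.capture('top'))
for l in ['mirror_hinge','mirror_knob','pin_jar_knob']:
    for r in viewer.mark_of('top',l)[:2]: print(l,round(r['conf'],2),np.round(r['point'],4),proj('top',r['point']).round())
E
```

```text
19.55 [0.4578784  0.2180104  0.11348657] [ 3.13921677e+00 -1.58128204e-04  1.56831948e+00] [ 5.71804236 -1.04626746  0.03599863] 0.18954371945103124 [ 0.002  0.    -0.001 -0.    -0.001  0.   ]
mirror_hinge 0.63 [ 0.4874 -0.2333  0.085 ] [402. 225.]
mirror_knob 0.81 [ 0.5308 -0.2274  0.2059] [406. 208.]
pin_jar_knob 0.74 [0.456  0.2162 0.1298] [259. 237.]
pin_jar_knob 0.65 [ 0.3592 -0.268   0.1256] [417. 266.]
```

View pics/top13.png

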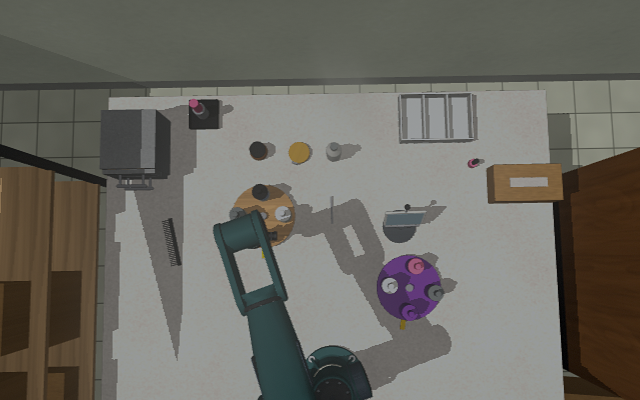

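The top view shows the loose things where they were, the mirror square at (404,218), and the pink knob at the front. Handing in.

```bash
python3 - <<'E'
from h import *
print(ctrl.hand_in())
E
```

```text
the job is handed in; nothing more can be done
None
```

I set the mirror and let go of it, turned the wooden carousel until the pink-lidded jar stood over the yellow pointer, and handed in at about 19.6 s with its lid knob still gripped. `hand_in` gave no verdict.

**Mirror:** The wrist image gave a tilt of about 0.375 rad and a swivel of about 0.01–0.02 rad. The network points in the last top picture agreed on the tilt (about 0.34 rad). They gave a swivel of about 0.13 rad, just inside the 0.14 limit. With points good to about 4 mm I took that as noise, because the mirror's edge looked square in the close wrist view, so I did not correct it.

**Carousel:** I turned it about 114° anticlockwise. The fingers ended at (0.458, 0.218), about 1 mm from the estimated front point, and the network put the knob at (0.456, 0.216). The pointer lined up with the knob in the wrist picture. The gripper was stopped on the knob at 19 % opening with the arm at rest; I did not measure the grip force or the turntable's speed directly.

**Loose things:** They looked unmoved when I compared the first and last top pictures by eye.

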